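# Slide a well block into the free inclined nest

### The job

Load the well block that lies on the raised shelf into whichever of the two inclined nests is still empty: push it along the shelf, without lifting it off, until it faces that nest, then push it over the shelf's far edge so that it slides down and comes to rest flat on the bed, fully home against both stops of the nest's low corner. Leave the block that is already parked in the other nest, and the things standing around, undisturbed.

Things in the scene. Friction and masses are not known exactly. Their poses are not given: they have to be found in the camera images.
- block: the block to load: aluminium well block with 20 round wells in its top, 85 (x) x 100 (y) x 24 mm (z), about 0.3 kg, flat underside; too wide for most grippers. Origin: centre of its underside; z up; long sides along y. It starts flat on the loading shelf, about midway along it, across the line between the two nests, some degrees askew.
- parked_block: an identical well block already seated in the low corner of one of the two nests, tilted like its bed; it shows which nest is taken. Origin and axes as for the block. Must stay where it is.
- loading_shelf: level aluminium shelf, fixed, 110 (x) x 330 (y) mm, smooth top 130 mm above the worktop, no rims, near edge and ends open. Origin: on the worktop below the shelf's centre; x points away from the robot to the two nests, whose mouths adjoin the far edge x = +55 mm with their middles at y = +73 and -73 mm; y to the left. A block tips onto the slope once its centre is pushed past the far edge.
- nest_1_bed: white sloping bed of one of two identical fixed nests (either may be the left one). Origin: on the bed surface in its lowest inner corner (far right seen from the robot), where far stop and right stop meet; x down along the bed away from the shelf, y left along the bed, z its normal. A seated block's origin lies here at x -42.5, y 50, z 0 mm, axes parallel.
- nest_2_bed: the other nest's bed, same frame. Beds dip 32 degrees away from the shelf and are rolled 18 degrees to the right; smooth (friction about 0.3): a block that enters square slides into the corner by itself, to within a few mm. Inside: x -145 (mouth) to 0, y 0 to 120 mm. Walls 6 mm thick: far stop 18 mm high at x = 0, right stop 52 mm high at y = 0, left guide 14 mm high at y = 120.
- nest_1_mouth (a point): middle of the open mouth of nest 1, at the shelf's far edge and top height (130 mm). The mouth is about 120 mm wide between right stop and left guide, which stand about 10 mm above the shelf top there, so a block must be in line with it to enter; at the left end the bed begins level with the shelf top, at the right end about 32 mm below it.
- nest_2_mouth (a point): the same for nest 2.
- tape_roll: bystander on the worktop: green roll of tape lying flat, 68 mm diameter, 19 high; origin at the centre of its underside. Must not be disturbed.
- beaker_hot: bystander on the worktop: glass beaker, 62 mm diameter, 82 high; origin at the centre of its underside. Must not be disturbed.
- vial_5: bystander on the worktop: small vial with a cap, standing, 27 mm diameter, 60 high; origin at the centre of its underside. Must not be disturbed.
- vial_9: bystander on the worktop: small vial with a cap, standing, 27 mm diameter, 60 high; origin at the centre of its underside. Must not be disturbed.
- tube_nut_2: bystander on the worktop: small tube nut, 20x22x17 mm; origin at the centre of its underside. Must not be disturbed.
- pen: bystander on the worktop: pen lying flat, 10x139x9 mm; origin at the centre of its underside. Must not be disturbed.

How it is judged:
By the outcome, as a careful person would: the job done as asked, in the order asked, and still so for the second after the job is handed in, with the robot touching nothing.
It also fails if it takes over 45 s, if anything falls off the work surface, if the arm or the gripper's body presses on something with over 40 N, if the wrist force passes 120 N, or if a joint passes its speed limit or range.

### The arm

A 6-joint arm with a two-finger parallel gripper is mounted at the origin on a cart in front of the work surface, level with it; the furniture and walls round the work are solid. World frame = base frame: x ahead of the robot, y to its left, z up, the work surface at z = 0. Lengths are in m, angles in degrees, forces in N, time in s.
With the tool pointing down it reaches from about 0.325 to 0.925 m from the base axis. Payload 3.1 kg.
Tool frame: the origin (TCP) lies between the finger pads; the fingertips stand 19 mm ahead of it and the grasp point (between the pads) is the TCP; x points along the fingers, y is the direction in which the jaws open and shut, and the axes are right-handed (so a half turn about x gives the same grasp; the last joint's range is limited). The gripper opens to 85 mm and grips with 20 to 120 N. Pads are 22 mm wide; open, the fingers measure 114 mm over their backs; the gripper's body (76 mm by 85 mm) begins 54 mm behind the grasp point. The pads swing forward as they close: fully open they stand 13 mm farther back than shut.
Start: joints at [59.29, 12.427, 92.441, -0, 75.132, -6.429], TCP at [0.257, 0.57, 0.25] pointing down, gripper open.
Joint ranges: [-157.48, 157.48], [-44.54, 120.13], [17.64, 146.25], [-64.5, 244.5], [7.68, 150.69], [-147.95, 147.95]. Speed limits (degrees/s): [159.86, 159.86, 180, 180, 180, 180].

### API

Orientations are given as [roll, pitch, yaw] about the fixed x, y, z axes, in that order (R = Rz(yaw) Ry(pitch) Rx(roll)).
In Python, from rig import robot gives the robot as it stands. The module is installed in compiled form; this text tells all that it offers.
- The arm moves only by the tool send_rows, never from a script. Its argument "rows" is a list of rows, each a list of 7 numbers: the finger opening in m, from 0 to 0.0854, then the shift along the tool's x, y, z in m, then the turn, a rotation vector about the tool's x, y, z in degrees. In form: [[claw, dx, dy, dz, wx, wy, wz], ...]. A call has 1 to 5 rows; each row shifts and turns the commanded pose from where the row before left it, along the tool's axes as they then stand; what a row does not reach is not made up. A row lasts 1/10 s, in which the tool goes at most 50 mm and 8.59 degrees, less where a joint would pass 70% of its speed; a pose out of reach is approached as far as the arm can. A call is refused whole if a number of a shift passes 0.05 or a number of a turn 8.59, either way. A call with a gripper value outside its range is refused whole. The fingers move at their own pace and stop on an object; "grip_force" is the grip in N (left out, the last holds). Time passes only in rows, so rows that do not move let the fingers close. It gives the time, the measured TCP pose, the force and the opening at its end, in the units of the state.
- robot.read_state(): the state, without advancing time (a new reading comes with each control period).
- robot.grab_frame(name): name is "scene" or "top"; returns a dict with "img" (480x640x3 uint8, red, green, blue), "fx", "fy", "cx", "cy" (pixels), "rvec" (rotation vector, rad) and "tvec" (3), from world to camera coordinates, as OpenCV has them. Camera axes: x right, y down, z forward; pixel columns grow to the right and rows downward; lengths in m; the calibration is good to about 2 mm. A picture is of the moment at which its call begins. There is no depth.
- robot.close_job(): hands the job in, once; it reports no verdict.
The state is a dict: "time_s": time; "qpos": joint angles; "dq": joint speeds; "joint_efforts": joint torques, N m; "ee_pos": TCP position; "orientation": TCP orientation; "contact_force": force on the tool from outside, world axes, zero at the start; "torque": the same for the moment, N m; "width": opening from 0.0 (shut) to 1.0 (fully open).
Only numpy, scipy, OpenCV 4.12 (cv2) and the standard library are available. Lean on these libraries where they do the work, as an engineer would, in place of code of your own. Each camera call takes 0.05 s, during which the arm holds its last target.

## Working session

There is one attempt and no reset: what is moved stays moved. The work goes in short steps, Python scripts to look and compute and a tool call to move; the robot and the scene stay as the last step left them, time stands still between calls to the robot, and variables do not carry over. Pictures are saved under pics/ and viewed, and the job is handed in when it is done.

Besides the shell and the picture viewer there is one more tool, called after "Request:" as name(argument=value, ...), one argument or row to a line, values as JSON. send_rows: Moves the arm, as the interface text tells. Its arguments: {"type":"object","properties":{"rows":{"type":"array","items":{"type":"array","items":{"type":"number"}}},"grip_force":{"type":"number"}},"required":["rows"]}

```bash
mkdir -p pics; python3 - <<'E'
from rig import robot
import cv2,pickle
print(robot.read_state())
for n in("scene","top"):
    f=robot.grab_frame(n);pickle.dump(f,open(n+".pkl","wb"));cv2.imwrite(f"pics/{n}0.png",f["img"][:,:,::-1]);print({k:v for k,v in f.items() if k!="img"})
E
```

```text
{'time_s': 0.0, 'qpos': array([ 5.92894841e+01,  1.24786900e+01,  9.25296948e+01,  3.95005913e-04,
        7.51308718e+01, -6.42875921e+00]), 'dq': array([-0.06498694, -0.0107701 ,  0.03786238,  0.02189324,  0.04550085,
        0.06834478]), 'joint_efforts': array([-2.80104432e-04, -3.96843302e+01, -3.03854227e+01, -2.09774848e-04,
        9.65536834e-03, -1.48398520e-06]), 'ee_pos': array([0.256597  , 0.56904828, 0.2489362 ]), 'orientation': array([ -96.58573638,   89.86074287, -120.86759492]), 'contact_force': array([ 0.24737622, -0.02673548,  0.21702693]), 'torque': array([-0.02835921,  0.01233194, -0.03969799]), 'width': 1.0048388941622253}
{'fx': 573.801088231816, 'fy': 573.801088231816, 'cx': 319.3875842046553, 'cy': 234.09118452084945, 'rvec': array([ 2.12407135, -0.94735337,  0.45703602]), 'tvec': array([-0.37924666,  0.35794538,  0.94964845])}
{'fx': 460.59934084253234, 'fy': 460.59934084253234, 'cx': 317.9921134523553, 'cy': 240.27337097907076, 'rvec': array([ 2.1644862 , -2.19889252,  0.14601777]), 'tvec': array([-0.00459014,  0.60901364,  1.02603824])}
```

View pics/scene0.png

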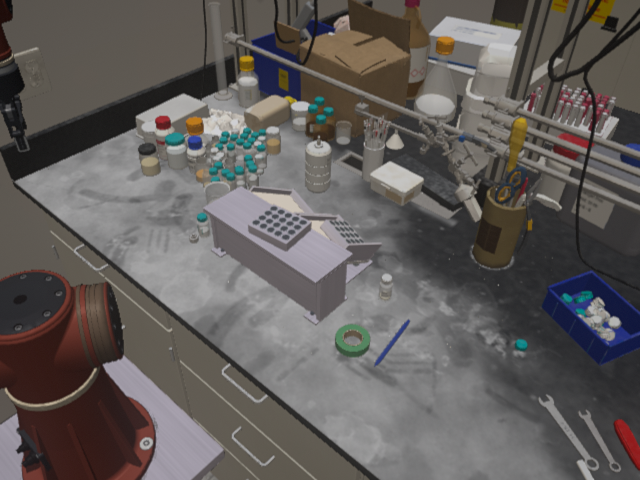

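View pics/top0.png

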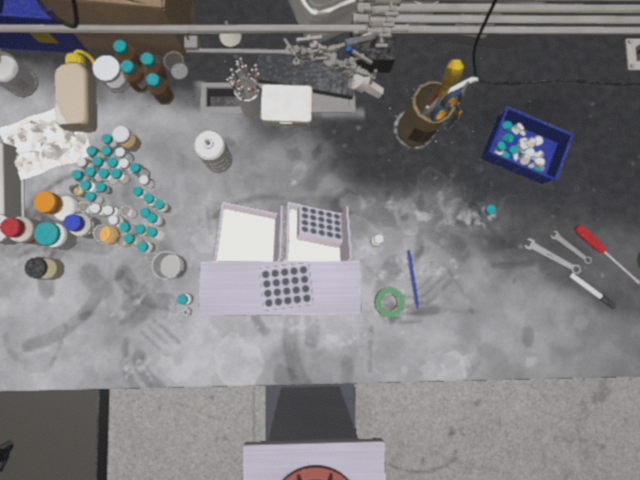

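The top view shows the shelf at px (200–360, 262–314), the loose block at about (287, 286), and the parked block in the right nest at (320, 222). The left nest, at about (247, 235), is empty. Next I'll zoom in to measure.

```bash
cat > h.py <<'E'
import numpy as np,cv2
def ray(f,uv,z):
    R=cv2.Rodrigues(f["rvec"])[0];c=-R.T@f["tvec"]
    uv=np.atleast_2d(uv).astype(float)
    d=np.c_[(uv[:,0]-f["cx"])/f["fx"],(uv[:,1]-f["cy"])/f["fy"],np.ones(len(uv))]@R
    return c+d*((z-c[2])/d[:,2])[:,None]
def proj(f,P):
    K=np.array([[f["fx"],0,f["cx"]],[0,f["fy"],f["cy"]],[0,0,1.]])
    return cv2.projectPoints(np.atleast_2d(P).astype(float),f["rvec"],f["tvec"],K,None)[0][:,0]
E
python3 - <<'E'
import pickle,cv2
f=pickle.load(open("top.pkl","rb"));im=f["img"][190:330,180:400,::-1]
cv2.imwrite("pics/c.png",cv2.resize(im,None,fx=3.6,fy=3.6,interpolation=cv2.INTER_CUBIC))
f=pickle.load(open("scene.pkl","rb"));im=f["img"][170:330,190:400,::-1]
cv2.imwrite("pics/c2.png",cv2.resize(im,None,fx=3.6,fy=3.6,interpolation=cv2.INTER_CUBIC))
E
```

```text
(no output)
```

View pics/c.png

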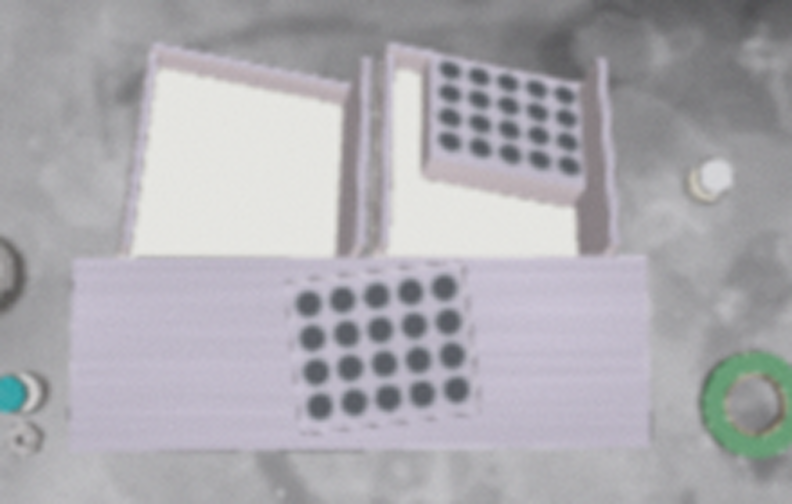

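View pics/c2.png

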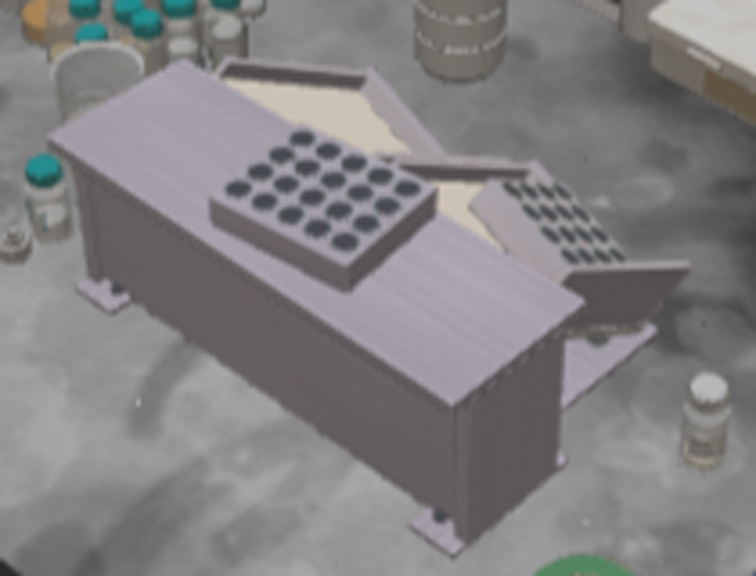

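The crop confirms it: the left nest is empty, and the block is askew by a few degrees. Its four corner wells in the crop are (308,303), (444,287), (457,390) and (320,407).

```bash
cat >> h.py <<'E'
def wells(f,z=0.154,roi=(200,262,362,316)):
    # wells on the loose block -> centre xy, yaw (deg), from dark blobs
    x0,y0,x1,y1=roi
    g=cv2.cvtColor(f["img"],cv2.COLOR_RGB2GRAY)[y0:y1,x0:x1]
    g=cv2.resize(g,None,fx=6,fy=6,interpolation=cv2.INTER_CUBIC)
    m=(g<125).astype(np.uint8)
    n,l,s,c=cv2.connectedComponentsWithStats(m)
    ok=[i for i in range(1,n) if 500<s[i,4]<3000 and max(s[i,2],s[i,3])<60]
    uv=(c[ok]+.5)/6-.5+[x0,y0]
    return uv,ray(f,uv,z)
def blockpose(P):
    P=P[:,:2]; (c,sz,a)=cv2.minAreaRect(P.astype(np.float32)*1000)
    a=(a+45)%90-45
    return P.mean(0),np.array(c)/1000,sz,a
E
python3 - <<'E'
import pickle,numpy as np,cv2
from h import *
f=pickle.load(open("top.pkl","rb"))
uv,P=wells(f);print(len(uv),blockpose(P))
g=f["img"].astype(int)
cor=np.array([[72,257],[645,257],[648,445],[70,447]])/3.6+[180,190]-.36
print(cor);print(ray(f,cor,.13).round(4))
m=np.array([[132,257],[335,257],[357,257],[388,257],[578,257],[610,252]])/3.6+[180,190]-.36
print(ray(f,m,.13).round(4))
f=pickle.load(open("scene.pkl","rb"))
cor=np.array([[185,60],[583,300],[458,405],[50,137]])/3.6+[190,170]-.36
print(ray(f,cor,.13).round(4))
E
```

```text
20 (array([0.50514878, 0.05577905]), array([0.50517944, 0.05574692]), (57.13785171508789, 76.2286376953125), 5.959456443786621)
[[199.64       261.02888889]
 [358.80666667 261.02888889]
 [359.64       313.25111111]
 [199.08444444 313.80666667]]
[[ 0.5592  0.2331  0.13  ]
 [ 0.5541 -0.0953  0.13  ]
 [ 0.4467 -0.0942  0.13  ]
 [ 0.4518  0.2333  0.13  ]]
[[ 0.5586  0.199   0.13  ]
 [ 0.5568  0.0832  0.13  ]
 [ 0.5566  0.0706  0.13  ]
 [ 0.5564  0.0528  0.13  ]
 [ 0.5547 -0.0565  0.13  ]
 [ 0.5573 -0.0751  0.13  ]]
[[ 0.5571  0.2253  0.13  ]
 [ 0.5536 -0.099   0.13  ]
 [ 0.4471 -0.1018  0.13  ]
 [ 0.4494  0.2267  0.13  ]]
```

```bash
cat > s.py <<'E'
# usage: s.py [x y z theta]: state, and delta to target in tool axes (tool down, tool y at theta deg)
import sys,numpy as np
from rig import robot
from scipy.spatial.transform import Rotation as Ro
s=robot.read_state();p=s["ee_pos"];R=Ro.from_euler('xyz',s["orientation"],degrees=True).as_matrix()
print("t",round(s["time_s"],2),"p",p.round(4),"th",np.degrees(np.arctan2(R[1,1],R[0,1])).round(2),"F",s["contact_force"].round(1),"w",round(s["width"],3),"q",s["qpos"].round(1))
if len(sys.argv)>4:
    t=np.array([float(a) for a in sys.argv[1:4]]);th=np.radians(float(sys.argv[4]))
    T=np.array([[0,np.cos(th),np.sin(th)],[0,np.sin(th),-np.cos(th)],[-1,0,0]])
    print("shift(tool)",(R.T@(t-p)).round(4),"turn(tool)",Ro.from_matrix(R.T@T).as_rotvec(degrees=True).round(2))
    print(R.round(3).tolist())
E
python3 s.py .503 -.04 .25 -0.8; python3 s.py .503 -.04 .25 179.2
```

```text
t 0.1 p [0.2566 0.5691 0.2491] th 65.72 F [-0.2  0.  -0. ] w 0.997 q [59.3 12.5 92.5 -0.  75.1 -6.4]
shift(tool) [-0.     -0.4539  0.4751] turn(tool) [6.652e+01 6.000e-02 1.200e-01]
[[-0.001, 0.411, 0.912], [-0.002, 0.912, -0.411], [-1.0, -0.002, -0.0]]
t 0.1 p [0.2566 0.5691 0.2491] th 65.72 F [-0.2  0.  -0. ] w 0.997 q [59.3 12.5 92.5 -0.  75.1 -6.4]
shift(tool) [-0.     -0.4539  0.4751] turn(tool) [-1.1348e+02 -1.4000e-01  7.0000e-02]
[[-0.001, 0.411, 0.912], [-0.002, 0.912, -0.411], [-1.0, -0.002, -0.0]]
```

Request:
send_rows(
  rows=[
    [0.05, 0, -0.03, 0.032, 0, 0, 0],
    [0.05, 0, -0.03, 0.032, 0, 0, 0],
    [0.05, 0, -0.03, 0.032, 0, 0, 0],
    [0.05, 0, -0.03, 0.032, 0, 0, 0],
    [0.05, 0, -0.03, 0.032, 0, 0, 0],
  ],
)

```text
time_s: 0.6
ee_pos: [0.3412, 0.3654, 0.2497]
orientation: [-103.9, 90.0, -128.1]
contact_force: [1.5, -0.1, 0.0]
width: 0.588
```

Request:
send_rows(
  rows=[
    [0.05, 0, -0.03, 0.032, 0, 0, 0],
    [0.05, 0, -0.03, 0.032, 0, 0, 0],
    [0.05, 0, -0.03, 0.032, 0, 0, 0],
    [0.05, 0, -0.03, 0.032, 0, 0, 0],
    [0.05, 0, -0.03, 0.032, 0, 0, 0],
  ],
)

```text
time_s: 1.1
ee_pos: [0.4253, 0.163, 0.25]
orientation: [-156.8, 90.0, 179.0]
contact_force: [1.0, 0.6, 0.1]
width: 0.586
```

Request:
send_rows(
  rows=[
    [0.05, 0, -0.03, 0.032, 0, 0, 0],
    [0.05, 0, -0.03, 0.032, 0, 0, 0],
    [0.05, 0, -0.03, 0.032, 0, 0, 0],
    [0.05, 0, -0.03, 0.032, 0, 0, 0],
    [0.05, 0, -0.03, 0.032, 0, 0, 0],
  ],
)

```text
time_s: 1.6
ee_pos: [0.5095, -0.0396, 0.2499]
orientation: [175.5, 90.0, 151.2]
contact_force: [0.4, 0.5, 0.2]
width: 0.585
```

Request:
send_rows(
  rows=[
    [0.05, 0, 0, 0, 8.3, 0, 0],
    [0.05, 0, 0, 0, 8.3, 0, 0],
    [0.05, 0, 0, 0, 8.3, 0, 0],
    [0.05, 0, 0, 0, 8.3, 0, 0],
  ],
)

```text
time_s: 2.0
ee_pos: [0.509, -0.038, 0.2496]
orientation: [-136.1, 89.9, 166.1]
contact_force: [-0.2, -0.2, 1.1]
width: 0.586
```

Request:
send_rows(
  rows=[
    [0.05, 0, 0, 0, 8.3, 0, 0],
    [0.05, 0, 0, 0, 8.3, 0, 0],
    [0.05, 0, 0, 0, 8.3, 0, 0],
    [0.05, 0, 0, 0, 8.3, 0, 0],
    [0.05, 0, 0, 0, 0, 0, 0],
  ],
)

```text
time_s: 2.5
ee_pos: [0.5091, -0.0378, 0.2497]
orientation: [-100.8, 89.9, 168.5]
contact_force: [0.2, -0.5, 0.2]
width: 0.588
```

```bash
python3 s.py .503 -.04 .165 -0.8
```

```text
t 2.5 p [ 0.5091 -0.0378  0.2497] th -0.67 F [ 0.2 -0.5  0.2] w 0.588 q [-12.1  -1.6 107.7  -0.   74.  -11.5]
shift(tool) [ 0.0847 -0.0059  0.0023] turn(tool) [ 0.13 -0.01  0.06]
[[-0.001, 1.0, -0.012], [0.0, -0.012, -1.0], [-1.0, -0.001, -0.0]]
```

Request:
send_rows(
  rows=[
    [0.05, 0.04, -0.005, 0, 0, 0, 0],
    [0.05, 0.038, 0, 0, 0, 0, 0],
    [0.05, 0, 0, 0, 0, 0, 0],
    [0.05, 0.005, 0, 0, 0, 0, 0],
    [0.05, 0.005, 0, 0, 0, 0, 0],
  ],
)

```text
time_s: 3.0
ee_pos: [0.5062, -0.0382, 0.1642]
orientation: [78.2, 89.8, -12.4]
contact_force: [0.3, 0.3, 0.1]
width: 0.586
```

```bash
python3 - <<'E'
from rig import robot
import cv2
f=robot.grab_frame("scene");im=f["img"][150:330,190:400,::-1]
cv2.imwrite("pics/d.png",cv2.resize(im,None,fx=3.3,fy=3.3,interpolation=cv2.INTER_CUBIC))
E
python3 s.py
```

```text
t 3.05 p [ 0.5057 -0.0381  0.1634] th -0.64 F [-1.8  0.2 -1. ] w 0.583 q [-12.2   3.4 112.6  -0.   63.9 -11.6]
```

View pics/d.png

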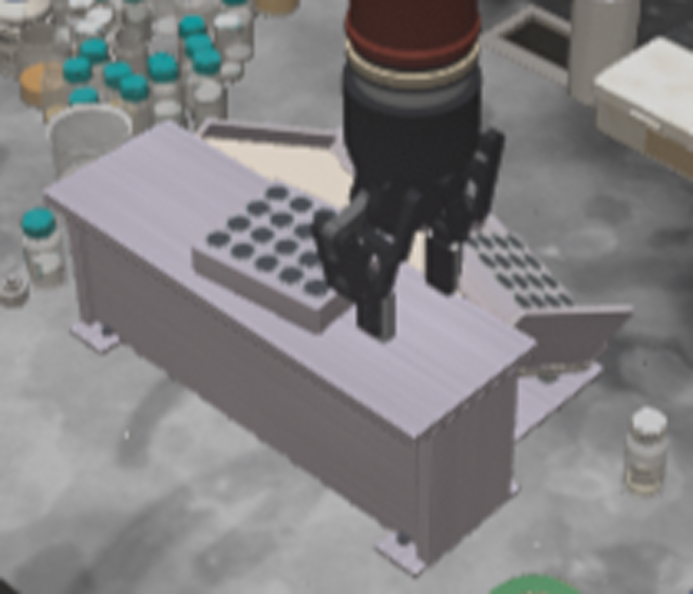

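The fingers stand over the shelf beside the block's right face, near (380, 325) and (445, 285) in the crop. I'll lower them in small steps.

Request:
send_rows(
  rows=[
    [0.05, 0.004, 0, 0, 0, 0, 0],
    [0.05, 0, 0, 0, 0, 0, 0],
    [0.05, 0.003, 0, 0, 0, 0, 0],
    [0.05, 0, 0, 0, 0, 0, 0],
  ],
)

```text
time_s: 3.45
ee_pos: [0.5044, -0.0378, 0.1553]
orientation: [-106.0, 90.0, 163.3]
contact_force: [-1.1, -0.2, 0.9]
width: 0.588
```

Request:
send_rows(
  rows=[
    [0.05, 0.002, 0, 0, 0, 0, 0],
    [0.05, 0, 0, 0, 0, 0, 0],
    [0.05, 0, 0, 0, 0, 0, 0],
  ],
)

```text
time_s: 3.75
ee_pos: [0.5044, -0.0378, 0.1532]
orientation: [-96.6, 90.0, 172.7]
contact_force: [-0.0, 0.1, -0.7]
width: 0.587
```

Request:
send_rows(
  rows=[
    [0.05, 0, 0, -0.015, 0, 0, 0],
    [0.05, 0, 0, -0.01, 0, 0, 0],
    [0.05, 0, 0, -0.01, 0, 0, 0],
    [0.05, 0, 0, -0.01, 0, 0, 0],
    [0.05, 0, 0, -0.01, 0, 0, 0],
  ],
)

```text
time_s: 4.25
ee_pos: [0.5052, 0.0182, 0.1533]
orientation: [34.4, 90.0, -56.2]
contact_force: [0.4, -1.0, 0.1]
width: 0.582
```

Request:
send_rows(
  rows=[
    [0.05, 0, 0, -0.01, 0, 0, 0],
    [0.05, 0, 0, -0.01, 0, 0, 0],
    [0.05, 0, 0, -0.01, 0, 0, 0],
    [0.05, 0, 0, -0.01, 0, 0, 0],
    [0.05, 0, 0, 0, 0, 0, 0],
  ],
)

```text
time_s: 4.75
ee_pos: [0.5056, 0.0587, 0.1533]
orientation: [-175.9, 89.9, 93.5]
contact_force: [0.7, 0.4, -0.3]
width: 0.583
```

```bash
cat > look.py <<'E'
import sys,cv2,pickle
from rig import robot
n=sys.argv[1]
b=[]
for c,(x0,y0,x1,y1) in (("top",(180,190,380,330)),("scene",(190,150,390,290))):
    f=robot.grab_frame(c);pickle.dump(f,open(c+".pkl","wb"))
    b.append(cv2.resize(f["img"][y0:y1,x0:x1,::-1],None,fx=4 if 0 else 2.9,fy=2.9,interpolation=cv2.INTER_CUBIC))
im=cv2.vconcat(b);cv2.imwrite(f"pics/{n}.png",cv2.resize(im,None,fx=.73,fy=.73) if im.shape[0]>600 else im)
E
python3 look.py e; python3 s.py
```

```text
t 4.85 p [0.5056 0.0577 0.1533] th -0.65 F [-0.2 -1.3 -0.2] w 0.587 q [ -1.4   4.5 112.6   0.   62.9  -0.8]
```

View pics/e.png

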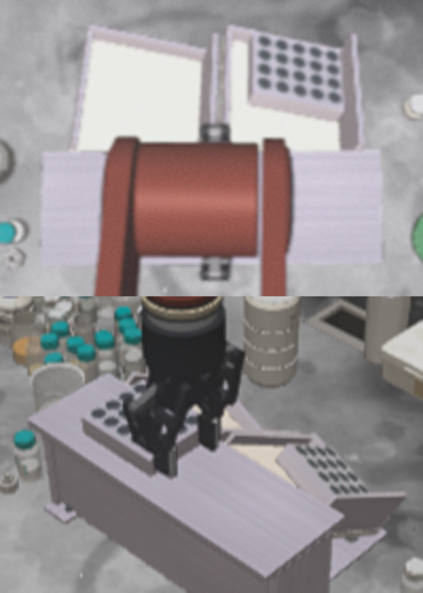

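The block is now square against both fingers. The arm hides the top view, so I'll push on a little, then retreat and measure.

Request:
send_rows(
  rows=[
    [0.05, 0, 0, -0.008, 0, 0, 0],
    [0.05, 0, 0, -0.007, 0, 0, 0],
    [0.05, 0, 0, -0.004, 0, 0, 0],
    [0.05, 0, 0, 0, 0, 0, 0],
  ],
)

```text
time_s: 5.25
ee_pos: [0.5058, 0.0769, 0.1533]
orientation: [-176.6, 90.0, 92.7]
contact_force: [0.9, -0.1, 0.5]
width: 0.591
```

Request:
send_rows(
  rows=[
    [0.05, 0, 0, 0.025, 0, 0, 0],
    [0.05, -0.05, 0, 0, 0, 0, 0],
    [0.05, -0.04, 0, 0.03, 0, 0, 0],
    [0.05, 0, -0.03, 0.04, 0, 0, 0],
    [0.05, 0, -0.03, 0.04, 0, 0, 0],
  ],
)

```text
time_s: 5.75
ee_pos: [0.4453, -0.0593, 0.2459]
orientation: [75.2, 89.7, -15.4]
contact_force: [-0.2, -0.1, -0.9]
width: 0.587
```

Request:
send_rows(
  rows=[
    [0.05, 0, -0.03, 0.04, 0, 0, 0],
    [0.05, 0, -0.03, 0.03, 0, 0, 0],
    [0.05, 0, 0, 0, 0, 0, 0],
  ],
)

```text
time_s: 6.05
ee_pos: [0.3807, -0.1299, 0.2431]
orientation: [-40.0, 89.9, -131.0]
contact_force: [0.3, 0.3, -0.8]
width: 0.586
```

```bash
python3 look.py f; python3 s.py; python3 - <<'E'
import pickle
from h import *
f=pickle.load(open("top.pkl","rb"))
uv,P=wells(f);print(len(uv),blockpose(P))
E
```

```text
t 6.15 p [ 0.3833 -0.1278  0.2435] th -0.85 F [ 0.9 -0.7 -0.2] w 0.582 q [-2.850e+01 -1.610e+01  1.209e+02  1.000e-01  7.510e+01 -2.760e+01]
20 (array([0.51229312, 0.14028102]), array([0.51226935, 0.14023242]), (76.3319091796875, 57.23172378540039), -0.656646728515625)
```

View pics/f.png

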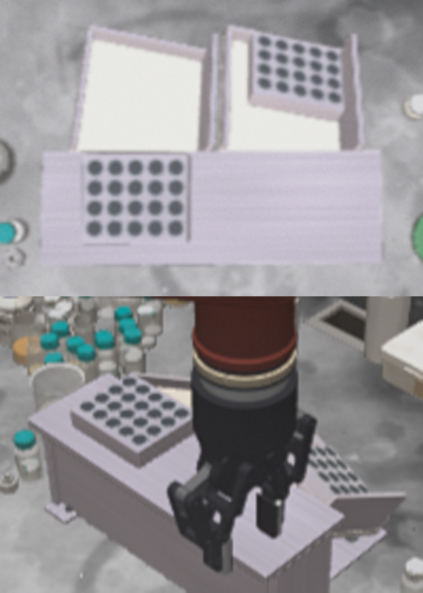

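The block is square, yaw -0.66°, at (0.5123, 0.1403), and the mouth middle is at about y 0.141, so it is lined up. Next I turn the tool 90° to push towards the nest with both fingers.

Request:
send_rows(
  rows=[
    [0.07, 0, 0, 0, -8.2, 0, 0],
    [0.07, 0, 0, 0, -8.2, 0, 0],
    [0.07, 0, 0, 0, -8.2, 0, 0],
    [0.07, 0, 0, 0, -8.2, 0, 0],
    [0.07, 0, 0, 0, -8.2, 0, 0],
  ],
)

```text
time_s: 6.65
ee_pos: [0.3846, -0.126, 0.2433]
orientation: [111.4, 89.9, 62.2]
contact_force: [-0.0, -0.5, 0.1]
width: 0.817
```

Request:
send_rows(
  rows=[
    [0.07, 0, 0, 0, -8.2, 0, 0],
    [0.07, 0, 0, 0, -8.2, 0, 0],
    [0.07, 0, 0, 0, -8.2, 0, 0],
    [0.07, 0, 0, 0, -8.2, 0, 0],
    [0.07, 0, 0, 0, -8.2, 0, 0],
  ],
)

```text
time_s: 7.15
ee_pos: [0.3846, -0.126, 0.2433]
orientation: [69.6, 89.9, 61.4]
contact_force: [-0.0, -0.3, -0.3]
width: 0.816
```

Request:
send_rows(
  rows=[
    [0.07, 0, 0, 0, -8.2, 0, 0],
    [0.07, 0, 0.045, 0.005, 0, 0, 0],
    [0.07, 0, 0.045, 0.005, 0, 0, 0],
    [0.07, 0, 0.045, 0.005, 0, 0, 0],
    [0.07, 0, 0.045, 0.005, 0, 0, 0],
  ],
)

```text
time_s: 7.65
ee_pos: [0.4055, 0.0558, 0.2436]
orientation: [36.6, 89.9, 36.3]
contact_force: [0.2, -0.1, -0.0]
width: 0.818
```

Request:
send_rows(
  rows=[
    [0.07, 0, 0.045, 0.005, 0, 0, 0],
    [0.07, 0, 0.03, 0.005, 0, 0, 0],
    [0.07, 0, 0, 0, 0, 0, 0],
  ],
)

```text
time_s: 7.95
ee_pos: [0.4158, 0.1323, 0.2435]
orientation: [83.7, 89.9, 83.7]
contact_force: [-0.3, 0.3, 0.0]
width: 0.823
```

```bash
python3 s.py .425 .1395 .153 89.2
```

```text
t 7.95 p [0.4158 0.1323 0.2435] th 89.97 F [-0.3  0.3  0. ] w 0.823 q [ 8.300e+00 -1.130e+01  1.172e+02  1.000e-01  7.420e+01 -8.170e+01]
shift(tool) [0.0905 0.007  0.0091] turn(tool) [ 0.77  0.01 -0.12]
[[0.0, 0.001, 1.0], [0.002, 1.0, -0.001], [-1.0, 0.002, 0.0]]
```

Request:
send_rows(
  rows=[
    [0.07, 0.03, 0.007, 0.006, 0.8, 0, 0],
    [0.07, 0.03, 0, 0, 0, 0, 0],
    [0.07, 0.025, 0, 0, 0, 0, 0],
    [0.07, 0.005, 0, 0, 0, 0, 0],
    [0.07, 0, 0, 0, 0, 0, 0],
  ],
)

```text
time_s: 8.45
ee_pos: [0.4209, 0.1346, 0.1525]
orientation: [-172.0, 89.8, -173.3]
contact_force: [0.5, 0.6, 0.3]
width: 0.819
```

Request:
send_rows(
  rows=[
    [0.07, 0, 0, 0.01, 0, 0, 0],
    [0.07, 0, 0, 0.01, 0, 0, 0],
    [0.07, 0, 0, 0.01, 0, 0, 0],
    [0.07, 0, 0, 0.01, 0, 0, 0],
    [0.07, 0, 0, 0.01, 0, 0, 0],
  ],
)

```text
time_s: 8.95
ee_pos: [0.4725, 0.1331, 0.1537]
orientation: [170.9, 90.0, 169.6]
contact_force: [-1.3, 0.2, 1.0]
width: 0.819
```

```bash
python3 s.py; python3 look.py g
```

```text
t 8.95 p [0.4725 0.1331 0.1537] th 88.7 F [-1.3  0.2  1. ] w 0.819 q [  7.5   2.3 114.9   0.   62.8 -81.2]
```

View pics/g.png

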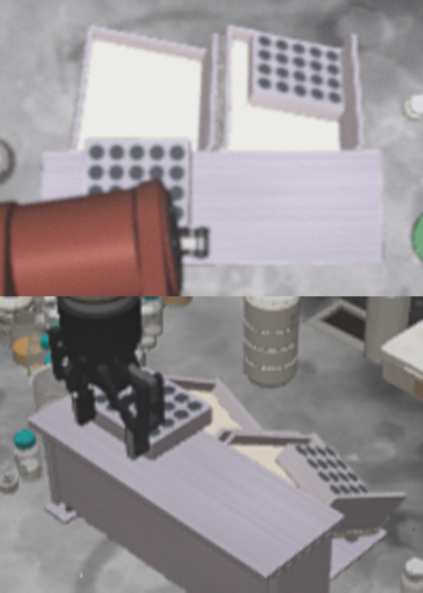

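```bash
python3 - <<'E'
import pickle
from h import *
f=pickle.load(open("top.pkl","rb"))
uv,P=wells(f,roi=(205,232,275,285))
o=np.argsort(-P[:,0]);P=P[o][:10];print(P.round(4)[:, :2])
for r in(P[:5],P[5:]): print(np.degrees(np.arctan(-np.polyfit(r[:,1],r[:,0],1)[0])),r.mean(0))
E
```

```text
[[0.556  0.1768]
 [0.5555 0.1578]
 [0.5551 0.1387]
 [0.5547 0.1198]
 [0.5542 0.1007]
 [0.537  0.1772]
 [0.5365 0.1582]
 [0.536  0.1392]
 [0.5352 0.1012]]
-1.3347937105551515 [0.55510443 0.13875785 0.154     ]
-1.3311117239332302 [0.53618104 0.14396632 0.154     ]
```

Request:
send_rows(
  rows=[
    [0.07, 0, 0, 0.006, -0.5, 0, 0],
    [0.07, 0, 0, 0.007, 0, 0, 0],
    [0.07, 0, 0, 0.006, 0, 0, 0],
    [0.07, 0, 0, 0.005, 0, 0, 0],
  ],
)

```text
time_s: 9.45
ee_pos: [0.4958, 0.1328, 0.153]
orientation: [-170.4, 90.0, -171.2]
contact_force: [-1.4, -0.4, -0.2]
width: 0.82
```

Request:
send_rows(
  rows=[
    [0.07, 0, 0, 0.005, 0, 0, 0],
    [0.07, 0, 0, 0.005, 0, 0, 0],
    [0.07, 0, 0, 0.005, 0, 0, 0],
  ],
)

```text
time_s: 9.75
ee_pos: [0.5111, 0.1327, 0.1535]
orientation: [12.4, 90.0, 11.6]
contact_force: [-1.0, -0.1, 2.2]
width: 0.82
```

```bash
python3 s.py; python3 look.py h
```

```text
t 9.75 p [0.5111 0.1327 0.1535] th 89.22 F [-1.  -0.1  2.2] w 0.82 q [  6.9   6.8 110.1   0.   63.1 -82.3]
```

View pics/h.png

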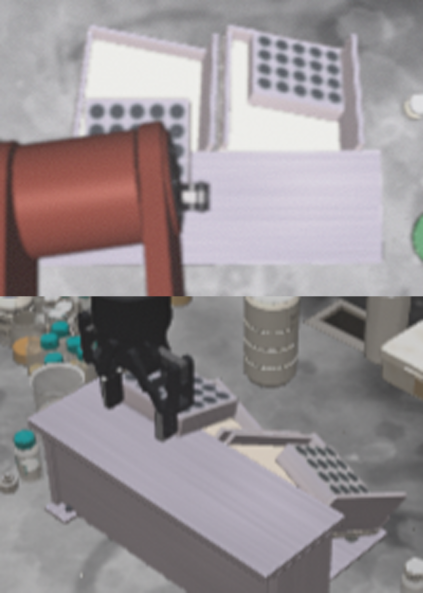

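The block's centre is about at the edge and it is still square. I'll push on slowly.

Request:
send_rows(
  rows=[
    [0.07, 0, 0, 0.004, 0, 0, 0],
    [0.07, 0, 0, 0.004, 0, 0, 0],
    [0.07, 0, 0, 0.004, 0, 0, 0],
    [0.07, 0, 0, 0, 0, 0, 0],
  ],
)

```text
time_s: 10.25
ee_pos: [0.5234, 0.1324, 0.1535]
orientation: [5.1, 89.9, 4.3]
contact_force: [0.2, -0.6, -0.2]
width: 0.82
```

```bash
python3 s.py; python3 look.py i
```

```text
t 10.25 p [0.5234 0.1324 0.1535] th 89.21 F [ 0.2 -0.6 -0.2] w 0.82 q [  6.8   8.1 108.5  -0.   63.3 -82.5]
```

View pics/i.png

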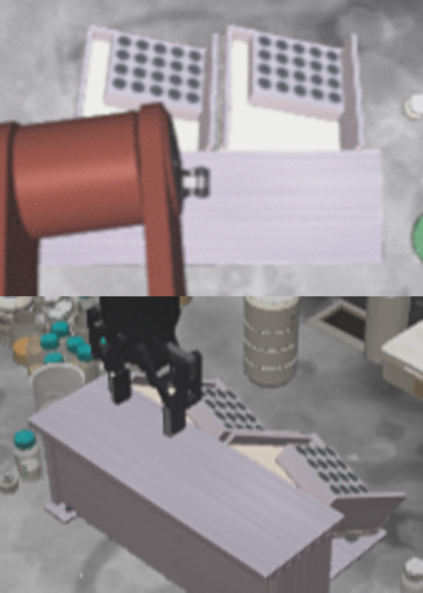

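It slid down and looks like the parked one. I'll back off and compare the two closely.

Request:
send_rows(
  rows=[
    [0.07, 0, 0, -0.02, 0, 0, 0],
    [0.07, -0.05, 0, 0, 0, 0, 0],
    [0.07, -0.05, 0, -0.03, 0, 0, 0],
    [0.07, 0, 0, -0.05, 0, 0, 0],
    [0.07, 0, 0, -0.03, 0, 0, 0],
  ],
)

```text
time_s: 10.85
ee_pos: [0.3955, 0.1343, 0.2478]
orientation: [15.7, 89.9, 14.9]
contact_force: [-0.1, -0.9, 0.2]
width: 0.821
```

Request:
send_rows(
  rows=[
    [0.07, 0, 0.05, 0, 0, 0, 0],
    [0.07, 0, 0.05, 0, 0, 0, 0],
    [0.07, 0, 0.05, 0, 0, 0, 0],
    [0.07, 0, 0.05, 0, 0, 0, 0],
    [0.07, 0, 0, 0, 0, 0, 0],
  ],
)

```text
time_s: 11.35
ee_pos: [0.3989, 0.3391, 0.2463]
orientation: [85.8, 89.8, 85.4]
contact_force: [-0.3, -0.5, -0.4]
width: 0.817
```

```bash
python3 s.py; python3 look.py j; python3 - <<'E'
import pickle,cv2
from h import *
f=pickle.load(open("top.pkl","rb"))
for z in (.09,):
  A=wells(f,z,(222,200,280,250));B=wells(f,z,(290,200,347,250))
  k=lambda P:P[np.lexsort((P[:,0],))]
  for uv,P in (A,B):
    print(len(uv),P.mean(0).round(4),cv2.minAreaRect((P[:,:2]*1000).astype(np.float32)))
  print("diff",(A[1].mean(0)-B[1].mean(0)).round(4))
im=f["img"][195:275,205:365,::-1]
a=cv2.resize(im,None,fx=4.8,fy=4.8,interpolation=cv2.INTER_CUBIC)
cv2.imwrite("pics/k.png",a)
f=pickle.load(open("scene.pkl","rb"));cv2.imwrite("pics/l.png",cv2.resize(f["img"][170:290,250:400,::-1],None,fx=4.8,fy=4.8,interpolation=cv2.INTER_CUBIC))
E
```

```text
t 11.35 p [0.3989 0.3391 0.2463] th 89.55 F [-0.3 -0.5 -0.4] w 0.817 q [ 3.260e+01  1.000e-01  1.064e+02  1.000e-01  7.340e+01 -5.700e+01]
20 [0.6439 0.1254 0.09  ] ((643.8952026367188, 124.94259643554688), (80.1491928100586, 43.64710235595703), 78.10430908203125)
20 [ 0.6421 -0.0193  0.09  ] ((642.0335083007812, -19.726516723632812), (82.0559310913086, 42.601959228515625), 77.48760986328125)
diff [ 0.0018  0.1447 -0.    ]
```

View pics/k.png

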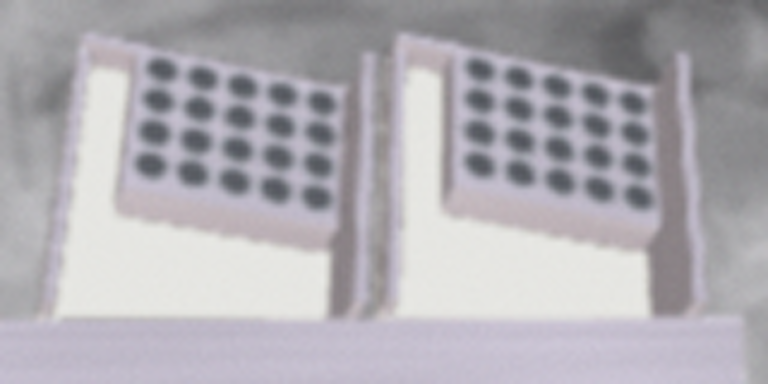

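View pics/l.png

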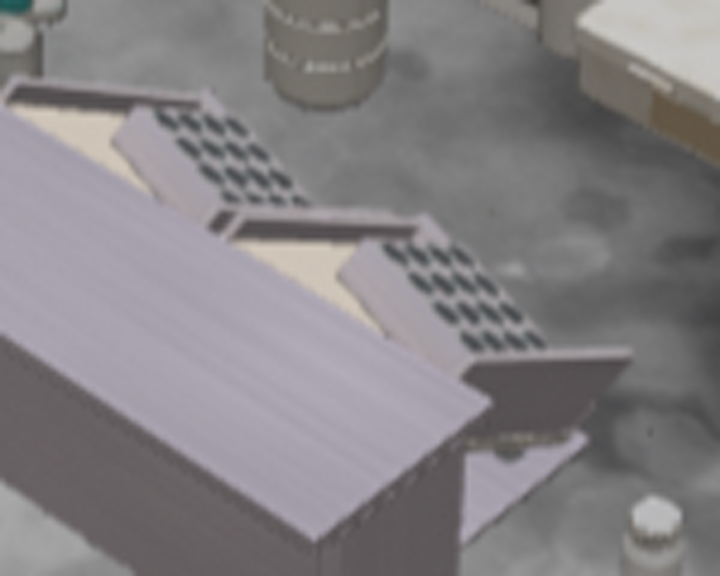

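Both blocks look alike. I'll check relative tilt and yaw with a PnP fit on the wells.

```bash
python3 - <<'E'
import pickle,cv2
from h import *
from scipy.spatial.transform import Rotation as Ro
f=pickle.load(open("top.pkl","rb"));f0=f
K=np.array([[f["fx"],0,f["cx"]],[0,f["fy"],f["cy"]],[0,0,1.]]);Rw=cv2.Rodrigues(f["rvec"])[0]
obj=np.array([[(1.5-i)*.019*-1*-1,(2-j)*.019,.024] for i in range(4) for j in range(5)])
res=[]
for roi in((222,200,280,250),(290,200,347,250)):
    uv,_=wells(f,.09,roi)
    # order: rows by v minus slope*u
    k=uv[:,1]-.21*uv[:,0];o=np.argsort(k);uv=uv[o]
    uv=np.vstack([r[np.argsort(r[:,0])] for r in uv.reshape(4,5,2)])
    ok,rv,tv=cv2.solvePnP(obj,uv,K,None)
    e=np.abs(cv2.projectPoints(obj,rv,tv,K,None)[0][:,0]-uv).max()
    R=Rw.T@cv2.Rodrigues(rv)[0];p=Rw.T@(tv[:,0]-f["tvec"]);res.append((R,p));print(p.round(4),R.round(3).tolist(),"err",e)
(Ra,pa),(Rb,pb)=res
# nominal seated orientation in the shelf's yaw, for each
print("rel rot in parked frame deg",Ro.from_matrix(Rb.T@Ra).as_rotvec(degrees=True).round(2),"rel pos in parked frame",(Rb.T@(pa-pb)).round(4))
y=np.radians(-.8);print("expected",(Rb.T@(.146*np.array([-np.sin(y),np.cos(y),0]))).round(4))
E
python3 look.py m
```

```text
[0.6341 0.1342 0.0567] [[0.847, 0.175, 0.502], [-0.011, 0.95, -0.313], [-0.531, 0.26, 0.806]] err 0.09316020258816593
[ 0.6323 -0.0125  0.0561] [[0.847, 0.175, 0.501], [-0.011, 0.949, -0.314], [-0.531, 0.261, 0.806]] err 0.10302650222743637
rel rot in parked frame deg [-0.04  0.01 -0.02] rel pos in parked frame [-0.0004  0.1398 -0.0447]
expected [ 1.00e-04  1.39e-01 -4.48e-02]
```

```bash
python3 - <<'E'
from rig import robot
import cv2
f=robot.grab_frame("top");cv2.imwrite("pics/n.png",f["img"][:,:,::-1])
E
```

```text
(no output)
```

View pics/n.png

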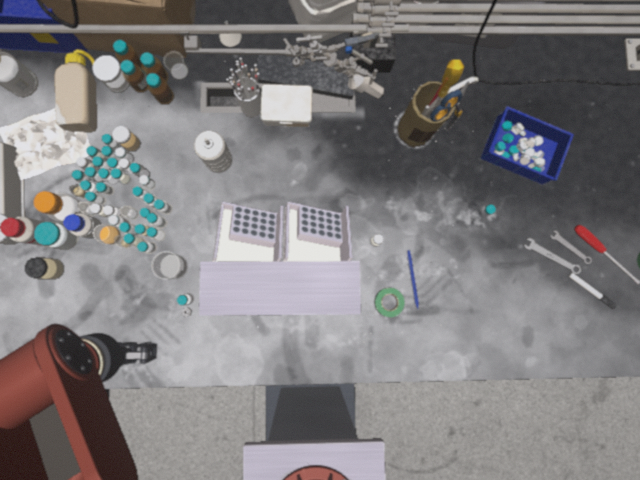

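The new block matches the parked one to under 1 mm and 0.05°. The bystanders are where they were, and the arm is clear. I'm handing in the job.

```bash
python3 -c "
from rig import robot
print(robot.close_job())"; python3 s.py
```

```text
the job is handed in; nothing more can be done
None
the job is handed in; nothing more can be done
```

The block is loaded in the left nest, which was the empty one, and I have handed the job in after about 11.5 s of robot time. I pushed it about 85 mm along the shelf with both fingertips, which also squared it up. I then pushed it squarely over the far edge, and it slid down into the nest's low corner by itself.

- **Seating:** a fit on the wells in the top view puts the new block within 0.05° of the parked block's orientation. Its position is within about 1 mm of what the 146 mm nest spacing predicts. This compares it with the parked block; I did not measure its gap to the stops directly.
- **Surroundings:** by eye, the parked block and the bystanders look unmoved in the last top view, and the gripper is clear of everything. The wrist force readings stayed around 2 N or less.
- **Disagreement:** the two cameras differed by about 6 mm in y on where the shelf is. I measured the block against the nest in the top view only, so this offset largely cancelled out.

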